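# Seat the bending jig in its slide bed and lock it

### The arm

A 7-joint arm with a two-finger parallel gripper is mounted at the origin on the work surface. World frame = base frame: x ahead of the robot, y to its left, z up, the work surface at z = 0. Lengths are in mm, angles in rad, forces in N, time in s.
With the tool pointing down it reaches from about 400 to 850 mm from the base axis. Payload 4.4 kg.
Tool frame: the origin (TCP) lies on the centre line of the jaws, within the pads' length; the fingertips stand 14 mm ahead of it and the grasp point (between the pads) lies 5 mm behind it; z points along the fingers, y is the line along which they close (so a half turn about z gives the same grasp; the last joint's range is limited). The gripper opens to 94 mm and grips with 3 to 60 N. Pads are 16 mm wide; open, the fingers measure 119 mm over their backs; the gripper's body (75 mm by 177 mm) begins 78 mm behind the grasp point.
Start: joints at [1.183, 0.628, 0.038, 1.517, -0.027, 0.996, -0.02], TCP at [205.607, -616.639, 219.478] pointing down, gripper open.
Joint ranges: [-3.06, 3.06], [-0.37, 2.12], [-1.25, 1.32], [0.18, 2.47], [-1.1, 4.24], [0.23, 1.98], [-2.94, 2.94]. Speed limits (rad/s): [2.57, 2.57, 3.14, 3.14, 3.14, 3.14, 3.14].

### API

Orientations are given as a rotation vector (axis times angle).
In Python, from bench import env, snapshot, job gives the robot as it stands.
- The arm moves only by the shell command python3 -m crank 'ROWS' [FORCE]. ROWS is JSON, a list of rows, each a list of 7 numbers: the turn, a rotation vector about the tool's x, y, z in rad, then the shift along the tool's x, y, z in cm, then the closure in counts, from 0 (fully open) to 255 (shut). A call has 1 to 5 rows; each row is the pose to reach, as a shift and turn from the pose commanded when the call began, along the tool's axes at that moment; what a row does not reach only later rows make up. A row lasts 1/12 s, in which the tool goes at most 41.7 mm and 7.16 degrees, less where a joint would pass 70% of its speed; a pose out of reach is approached as far as the arm can. A call with a gripper value outside its range is refused whole. The fingers move at their own pace and stop on an object; FORCE is the grip in N (left out, the last holds). Time passes only in rows, so rows that repeat a pose let the fingers close. It gives the time, the measured TCP pose, the force, the opening and the grip force at its end, in the units of the state.
- env.read_state(): the state, without advancing time (a new reading comes with each control period).
- snapshot(name): name is "scene" or "top" or "wrist"; returns a dict with "image" (400x640x3 uint8, blue, green, red), "depth" (400x640 float32, mm along the optical axis (not along the pixel's ray), 0 where there is no reading), "mtx" (3x3 intrinsics, pixels), "world_to_cam" (4x4, takes a point from world to camera coordinates). Camera axes: x right, y down, z forward; pixel columns grow to the right and rows downward; lengths in mm; the calibration is good to about 2 mm. A picture is of the moment at which its call begins.
- job.hand_in(): hands the job in; it is judged then, once.
The state is a dict: "t": time; "joint_positions": joint angles; "joint_velocities": joint speeds; "joint_efforts": joint torques, N m; "tool_pos": TCP position; "tcp_rot": TCP orientation; "contact_force": force on the tool from outside, world axes, zero at the start; "ft_torque": the same for the moment, N m; "opening": opening from 0.0 (shut) to 1.0 (fully open); "grasp_force": force on a finger pad.
Only numpy, scipy, OpenCV 4.12 (cv2) and the standard library are available. Lean on these libraries where they do the work, as an engineer would, in place of code of your own. Each camera call takes 0.05 s, during which the arm holds its last target. There are 200 camera calls.

### The job

Gently push the wooden bending-jig board along its rails with the fingertips, without pinching or lifting it, until it drops into the locating notches and lies flat on the rails. Then, as gently, push the steel keeper round by its peg until it lies straight across the board. Leave the other things on the bench alone and take the hand clear.

Things in the scene. Friction and masses are not known exactly. Their poses are not given: they have to be found in the camera images.
- bed: fixed steel slide bed, 400 long, 185 wide (mm). Origin on the table (z 0) under the board's seated place. Two rails run along its y, from y -245 (open end) to +145; x across, z up. Rail tops 30 high, between guide walls with inner faces at x +-62, tops 44 high. Between the rails (x -18..18) its floor is 10 high.
- jig_board: loose wooden board on the rails, 120 (x) by 150 (y) by 18 thick, 0.45 to 0.8 kg, axes as the bed's. Origin: centre of the panel's underside, 38 mm above the table while riding, 30 when seated. Starts 75 to 155 mm short of its seat; is pushed to the bed's +y against 2 to 6 N of friction. Three steel bending pins, 32 tall, are fixed on top at x -42, y 45, 10 and -30.
- cleat (a point): where to push the board: middle of the outer (-y) face of the wooden cleat on its trailing edge. The cleat is 120 wide, 16 thick, 22 tall on top of the panel and flush with the board's edge, 75 mm behind the origin: face and edge make one flat wall, 38 to 78 mm above the table while riding, 8 lower when seated
- board_foot (a point): midway between the soles of the board's two front feet. Four feet, 14 long, 8 tall: front pair close together at the board's y +50, rear pair wider apart at y -50. Over the notches all drop at once: the board sinks 8 mm, lies flat, with 3 mm play either way, and resists more pushing. Slide under 0.05 m/s and stop by 10 to 25 N; at 0.3 m/s it skips over
- notches (a point): midway between the front notches, at rail-top height. Front pair: 20 long gaps in the inner half of the rails (x +-18..38) at the bed's y +50; rear pair in the outer half (x +-38..61) at y -50; 20 deep
- end_stop (a point): top edge of a crossbar over the rails at the bed's y 125 to 137, 50 mm high. It is 50 mm past the seated board's front edge: it is not the seat, a board touching it has gone too far
- bed_home (a point): where the board's origin lies when seated: the bed's x 0, y 0, 30 mm above the table
- keeper (a joint): angle of the keeper, a level steel bar 18 wide, 9 thick, 80 long, turning on an upright pivot; underside 51 mm above the table, 3 mm over the seated board, too low for an unseated one. 0: points to the bed's +y, clear of the board; positive is counter-clockwise from above; 1.57: points to the bed's -x, straight across the board; stops at -0.7, 1.62. Starts -0.6 to 0.1. Stays put; needs 1 N
- keeper_pivot (a point): the keeper's pivot axis, at the bed's x 87, y 0, 51 mm above the table
- keeper_peg (a point): on the axis of the upright finger peg at the keeper's free end: round, 12 mm diameter, 60 to 94 mm above the table, 70 mm from the pivot along the bar; this point is 81 mm above the table
- hammer: bystander, to be left alone: lying forge hammer, 260 long (mm). Origin: middle of the underside
- horseshoe: bystander, to be left alone: lying dark steel horseshoe, 112 across, 12 thick (mm). Origin: middle of the underside
- hardy: bystander, to be left alone: standing dark steel cone-topped hardy tool, 38 wide, 75 tall (mm). Origin: middle of the underside
- wax_tin: bystander, to be left alone: round steel tin, 60 across, 75 tall (mm). Origin: middle of the underside
- mug: bystander, to be left alone: blue mug, 76 across, 85 tall (mm). Origin: middle of the underside
- tongs: bystander, to be left alone: lying dark steel tongs, 320 long, 14 tall (mm). Origin: middle of the underside
- brush: bystander, to be left alone: lying brush, 200 long (mm). Origin: middle of the underside
There are look-alikes about, which are no part of the job. What is meant by the jig_board is not turquoise, and is the smaller of those in its own colour.

How it is judged:
By the outcome, as a careful person would: the job done as asked, in the order asked, and still so for the second after the job is handed in, with the robot touching nothing.
It also fails if it takes over 54 s, if anything falls off the work surface, if the arm or the gripper's body presses on something with over 40 N, if the wrist force passes 120 N, or if a joint passes its speed limit or range.

## Working session

There is one attempt and no reset: what is moved stays moved. The work goes in short steps, Python scripts to look and compute and a shell command to move; the robot and the scene stay as the last step left them, time stands still between calls to the robot, and variables do not carry over. Pictures are saved under pics/ and viewed, at most 10 in all, crops included, and the job is handed in when it is done.

```bash
ls; mkdir -p pics
cat > h.py <<'E'
import numpy as np,cv2
from bench import env,snapshot,job
from scipy.spatial.transform import Rotation as R
def take(n,f):
    s=snapshot(n); cv2.imwrite('pics/%s.png'%f,s['image']); np.savez('pics/%s.npz'%f,**s); return s
def px(s,u,v,z=None):
    K=np.array(s['mtx']);T=np.linalg.inv(np.array(s['world_to_cam']))
    r=np.linalg.inv(K)@[u,v,1]
    if z is None:
        d=s['depth'][int(round(v)),int(round(u))]; return (T@np.r_[r*d,1])[:3]
    d=T[:3,:3]@r; return T[:3,3]+d*(z-T[2,3])/d[2]
E
python3 - <<'E'
from h import *
for n in('scene','top'):
    s=take(n,n+'1')
    print(n,np.linalg.inv(s['world_to_cam'])[:3,3])
st=env.read_state();print(st)
print(R.from_rotvec(st['tcp_rot']).as_matrix().round(3))
E
```

```text
pics
scene [1183.47317739 -134.64460165  809.49615289]
top [ 354.96785315   49.34275153 1366.99900581]
{'t': 0.1, 'joint_positions': array([ 1.18322774,  0.62923507,  0.03840474,  1.51817916, -0.02697825,
        0.99631035, -0.02002664]), 'joint_velocities': array([-0.00048157, -0.00272944, -0.00028215, -0.00173433,  0.00087488,
        0.00122004,  0.00186604]), 'joint_efforts': array([ 2.63225244e-03, -5.50798094e+01,  1.14746992e+00, -1.87117481e+01,
       -5.20963257e-02,  1.91990234e-02,  7.14181465e-05]), 'tool_pos': array([ 205.43830898, -616.11987186,  218.68577521]), 'tcp_rot': array([-3.09944470e+00, -5.03030446e-01,  4.18597034e-04]), 'contact_force': array([-0.02213732,  0.17006307, -0.04674183]), 'ft_torque': array([-0.01174525, -0.00284461,  0.01989133]), 'grasp_force': 0.0, 'opening': 0.9986757182972718}
[[ 0.949  0.316 -0.001]
 [ 0.316 -0.949  0.002]
 [-0.    -0.002 -1.   ]]
```

View pics/top1.png

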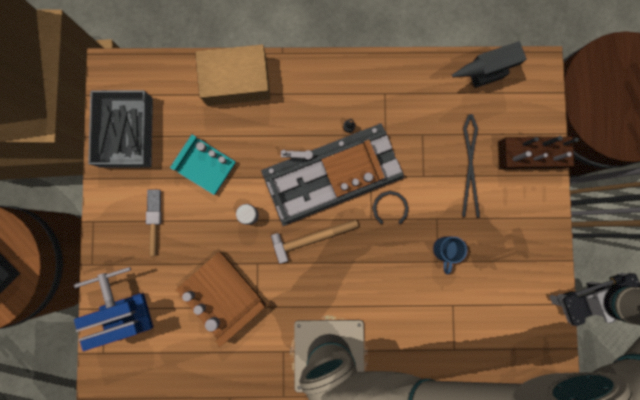

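View pics/scene1.png

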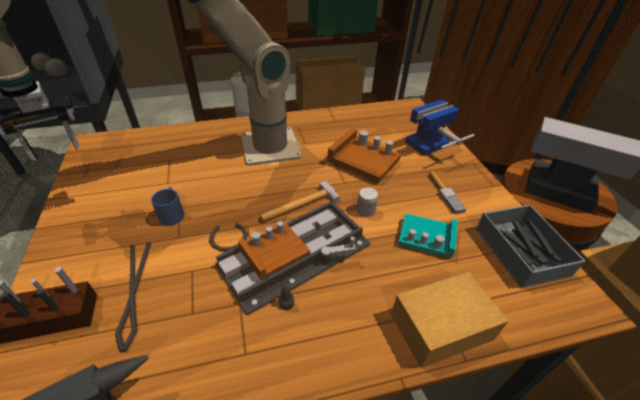

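Candidates for the board: the orange-brown one on the bed (top 353,170), a larger one of the same colour (222,295), a turquoise one (205,165), and a dark red block (540,152). I choose the one on the bed. Its cleat is on the right at (375,160), and the keeper is at (296,154). Next is a close crop to check this.

Run:
```python
import cv2
i=cv2.imread('pics/top1.png')[112:232,255:415]
cv2.imwrite('pics/c1.png',cv2.resize(i,None,fx=5,fy=5,interpolation=cv2.INTER_CUBIC))
```

```text
(no output)
```

View pics/c1.png

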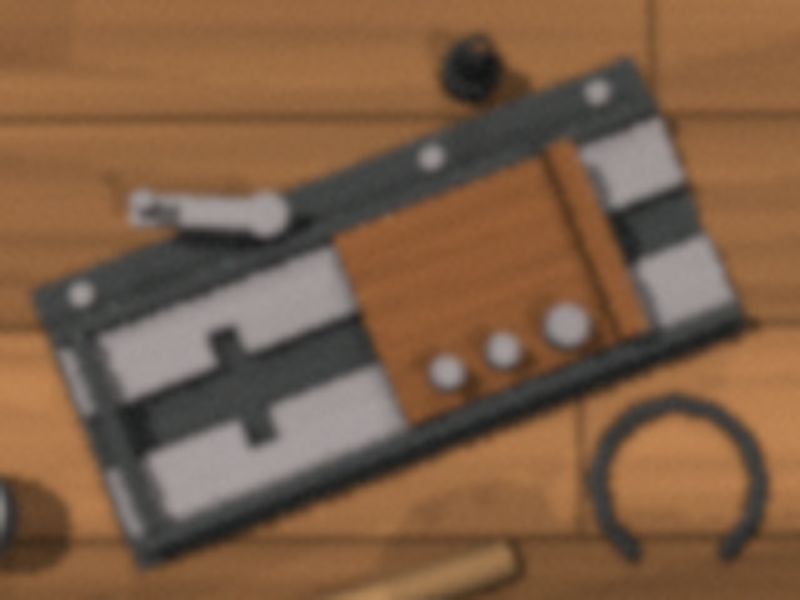

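The crop shows the plain brown board on the bed, with its cleat on the trailing edge from (575,140) to (648,328). The front notches are at (228,348) and (262,430), the keeper pivot is at (268,215), and the peg is at about (145,208). The horseshoe lies beside the bed at (680,480).

Run:
```python
from h import *
s=dict(np.load('pics/top1.npz'))
f=lambda u,v,z:px(s,255+u/5-.4,112+v/5-.4,z)
P={k:f(*a) for k,a in dict(ct=(575,140,78),cb=(648,328,78),n1=(228,348,30),n2=(262,430,30),piv=(268,215,60),peg=(147,206,94),otr=(628,60,44),obr=(745,325,44),etl=(35,292,44),ebl=(140,565,44)).items()}
for k,p in P.items():print(k,p.round(0))
y=(P['etl']+P['ebl']-P['otr']-P['obr']);print('len',np.linalg.norm(y)/2);y/=np.linalg.norm(y)
x=np.cross(y,[0,0,1]);print('y',y,'ang',np.degrees(np.arctan2(-y[0],y[1])))
c=(P['etl']+P['ebl']+P['otr']+P['obr'])/4
o1=c+50*y   # y mid = -50 (-250..150?)
nn=(P['n1']+P['n2'])/2; o2=nn-50*y
o3=P['piv']-87*x
print('origin',o1,o2,o3)
w=(P['ct']+P['cb'])/2;print('cleat',w,'w',np.linalg.norm(P['ct']-P['cb']))
for o in(o2,o3):
  print('cleat bed xy',(w-o)@x,(w-o)@y)
k=P['peg']-P['piv'];print('peg r',np.linalg.norm(k[:2]),'keeper',np.arctan2(-(k@x),k@y))
st=env.read_state();M=R.from_rotvec(st['tcp_rot']).as_matrix()
print('toolx ang',np.degrees(np.arctan2(M[1,0],M[0,0])))
```

```text
ct [ 633. -124.   78.]
cb [ 522. -165.   78.]
n1 [518.  81.  30.]
n2 [469.  60.  30.]
piv [594.  56.  60.]
peg [593. 125.  94.]
otr [ 689. -161.   44.]
obr [ 528. -228.   44.]
etl [551. 195.  44.]
ebl [388. 133.  44.]
len 384.72569146808945
y [-0.36148755  0.93237694  0.        ] ang 21.191579646088346
origin [521.17152652  31.18957211  44.        ] [511.72346368  23.88886278  30.        ] [512.52420213  24.30987308  60.        ]
cleat [ 577.9315905  -144.29687508   78.        ] w 118.10844361171753
cleat bed xy 0.9338802807809713 -180.74591653654159
cleat bed xy 0.03510022982131069 -180.84899984991222
peg r 69.35887691010625 keeper -0.3628040987388239
toolx ang 18.437103821560008
```

```bash
cat >> h.py <<'E'
O=np.array([512,24,0.]);A=np.radians(21.2)
B=np.array([[np.cos(A),-np.sin(A),0],[np.sin(A),np.cos(A),0],[0,0,1]])
def go(x,y,z,yaw=0):
    st=env.read_state();M=R.from_rotvec(st['tcp_rot']).as_matrix();p=st['tool_pos']
    T=B@R.from_euler('z',yaw,degrees=True).as_matrix()@np.array([[0,1,0],[1,0,0],[0,0,-1.]])  # tool y = bed x
    print('t',st['t'],'bed',(B.T@(p-O)).round(1),'F',(B.T@st['contact_force']).round(1),'turn',R.from_matrix(M.T@T).as_rotvec().round(3),'cm',(M.T@(O+B@[x,y,z]-p)/10).round(2),'op',round(st['opening'],2))
E
python3 -m crank '[[0,0,-1.62,50.4,-29,0,120],[0,0,-1.62,50.4,-29,0,120],[0,0,-1.62,50.4,-29,0,120],[0,0,-1.62,50.4,-29,0,120],[0,0,-1.62,50.4,-29,0,120]]' 20; python3 -c "
from h import *
go(0,-221,219)"
```

```text
t: 0.52
tool_pos: [344.8, -459.1, 219.2]
tcp_rot: [-2.791, -1.44, 0.0]
contact_force: [0.6, -0.2, 0.5]
opening: 0.681
grasp_force: 0.0
t 0.5167 bed [-330.6 -390.   219.2] F [ 0.5 -0.5  0.5] turn [-0.    -0.    -0.988] cm [3.69e+01 4.08e+00 3.00e-02] op 0.68
```

```bash
python3 -m crank '[[0,0,-0.99,36.9,4.1,0,120],[0,0,-0.99,36.9,4.1,0,120],[0,0,-0.99,36.9,4.1,0,120],[0,0,-0.99,36.9,4.1,0,120],[0,0,-0.99,36.9,4.1,0,120]]'; python3 -c "
from h import *
go(0,-221,160)"
```

```text
t: 0.93
tool_pos: [484.5, -304.6, 219.4]
tcp_rot: [-2.213, -2.229, 0.0]
contact_force: [0.3, -0.3, -0.7]
opening: 0.53
grasp_force: 0.0
t 0.9333 bed [-144.5 -296.4  219.4] F [ 0.2 -0.4 -0.7] turn [-0.    -0.    -0.363] cm [12.18 10.83  5.93] op 0.53
```

```bash
python3 -m crank '[[0,0,-0.36,12.2,10.8,0,120],[0,0,-0.36,12.2,10.8,0,120],[0,0,-0.36,12.2,10.8,3,120],[0,0,-0.36,12.2,10.8,5.9,120],[0,0,-0.36,12.2,10.8,5.9,120]]'
python3 - <<'E'
from h import *
go(0,-221,66)
s=take('wrist','w1');take('top','top2')
print(np.array(s['world_to_cam']).round(2))
E
```

```text
t: 1.35
tool_pos: [592.9, -178.8, 157.8]
tcp_rot: [-1.777, -2.587, -0.004]
contact_force: [-0.9, -0.6, -0.0]
opening: 0.53
grasp_force: 0.0
t 1.35 bed [   2.1 -218.3  157.8] F [-1.  -0.2 -0. ] turn [ 0.    -0.004 -0.003] cm [-0.31 -0.21  9.18] op 0.53
[[ 9.3000e-01  3.6000e-01  0.0000e+00 -4.8926e+02]
 [ 3.4000e-01 -9.0000e-01  2.8000e-01 -3.7511e+02]
 [ 1.0000e-01 -2.6000e-01 -9.6000e-01  2.2806e+02]
 [ 0.0000e+00  0.0000e+00  0.0000e+00  1.0000e+00]]
```

View pics/w1.png

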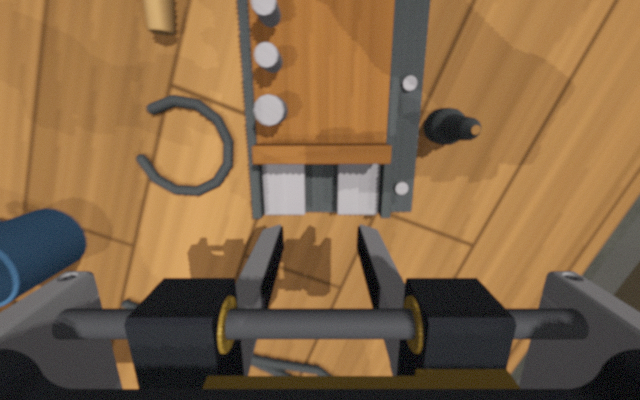

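The wrist view shows the hand centred behind the board. The cleat's outer edge runs along row 163 from column 254 to 390, and the fingers centre on column 318. Nothing lies between hand and cleat.

```bash
python3 - <<'E'
from h import *
s=dict(np.load('pics/w1.npz'))
for u in(256,322,388):print((B.T@(px(s,u,163,78)-O)).round(1))
E
python3 -m crank '[[0,0,0,-0.3,-0.2,3,120],[0,0,0,-0.3,-0.2,6,120],[0,0,0,-0.3,-0.2,9.2,120],[0,0,0,-0.3,-0.2,9.2,120],[0,0,0,-0.3,-0.2,9.2,120]]'; python3 -c "
from h import *
go(0,-195,66)"
```

```text
[ -53.2 -178.1   78. ]
[   3.6 -178.4   78. ]
[  60.5 -178.6   78. ]
t: 1.87
tool_pos: [588.9, -190.1, 68.3]
tcp_rot: [-1.789, -2.58, 0.004]
contact_force: [1.1, -0.0, -0.1]
opening: 0.524
grasp_force: 0.0
t 1.8667 bed [  -5.7 -227.4   68.3] F [ 1.  -0.4 -0.1] turn [-0.003 -0.    -0.012] cm [3.25 0.54 0.23] op 0.52
```

```bash
python3 -m crank '[[0,0,-0.01,1,0.5,0.2,120],[0,0,-0.01,2,0.6,0.2,120],[0,0,-0.01,2.5,0.6,0.2,120],[0,0,-0.01,2.8,0.6,0.2,120],[0,0,-0.01,2.8,0.6,0.2,120]]'; python3 -c "
from h import *
go(2,-190,66)"
```

```text
t: 2.28
tool_pos: [586.8, -158.1, 67.7]
tcp_rot: [1.77, 2.594, 0.001]
contact_force: [-0.6, 0.6, 0.2]
opening: 0.529
grasp_force: 0.0
t 2.2833 bed [   3.9 -196.8   67.7] F [-0.3  0.8  0.2] turn [0.001 0.    0.003] cm [ 0.68 -0.19  0.17] op 0.53
```

```bash
python3 -m crank '[[0,0,0,0.3,0,0.1,120],[0,0,0,0.6,0,0.2,120],[0,0,0,0.9,-0.1,0.2,120],[0,0,0,1.2,-0.1,0.2,120],[0,0,0,1.5,-0.1,0.2,120]]'; python3 -m crank '[[0,0,0,0.3,0,0,120],[0,0,0,0.6,0,0,120],[0,0,0,0.9,0,0,120],[0,0,0,1.2,0,0,120],[0,0,0,1.5,0,0,120]]'; python3 -c "
from h import *
go(2,-90,66)"
```

```text
t: 2.7
tool_pos: [580.3, -147.1, 64.4]
tcp_rot: [1.774, 2.591, -0.001]
contact_force: [1.3, -3.6, -1.0]
opening: 0.528
grasp_force: 1.7
t: 3.12
tool_pos: [574.5, -131.6, 64.4]
tcp_rot: [-1.774, -2.593, 0.0]
contact_force: [0.1, -2.8, -1.3]
opening: 0.531
grasp_force: 1.6
t 3.1167 bed [   2.  -167.7   64.4] F [-0.9 -2.7 -1.3] turn [-0.    -0.     0.001] cm [ 7.77  0.   -0.16] op 0.53
```

```bash
R1='x'; python3 -m crank '[[0,0,0,0.3,0,0,120],[0,0,0,0.6,0,0,120],[0,0,0,0.9,0,0,120],[0,0,0,1.2,0,0,120],[0,0,0,1.5,0,0,120]]' && python3 -m crank '[[0,0,0,0.3,0,0,120],[0,0,0,0.6,0,0,120],[0,0,0,0.9,0,0,120],[0,0,0,1.2,0,0,120],[0,0,0,1.5,0,0,120]]' && python3 -m crank '[[0,0,0,0.3,0,0,120],[0,0,0,0.6,0,0,120],[0,0,0,0.9,0,0,120],[0,0,0,1.2,0,0,120],[0,0,0,1.5,0,0,120]]'; python3 -c "
from h import *
go(2,-83,66)"
```

```text
t: 3.53
tool_pos: [569.0, -117.5, 64.4]
tcp_rot: [-1.773, -2.593, 0.0]
contact_force: [0.7, -2.8, -1.7]
opening: 0.532
grasp_force: 1.5
t: 3.95
tool_pos: [563.7, -103.6, 64.5]
tcp_rot: [-1.774, -2.593, 0.0]
contact_force: [0.7, -2.7, -2.7]
opening: 0.53
grasp_force: 1.4
t: 4.37
tool_pos: [558.3, -89.7, 64.5]
tcp_rot: [1.774, 2.593, -0.0]
contact_force: [0.6, -3.5, -2.2]
opening: 0.525
grasp_force: 1.5
t 4.3667 bed [   2.1 -122.7   64.5] F [-0.7 -3.5 -2.2] turn [0.    0.    0.001] cm [ 3.97 -0.   -0.15] op 0.52
```

```bash
python3 -m crank '[[0,0,0,0.3,0,0,120],[0,0,0,0.6,0,0,120],[0,0,0,0.9,0,0,120],[0,0,0,1.2,0,0,120],[0,0,0,1.5,0,0,120]]' && python3 -m crank '[[0,0,0,0.3,0,0,120],[0,0,0,0.6,0,0,120],[0,0,0,0.8,0,0,120],[0,0,0,1.0,0,0,120],[0,0,0,1.2,0,0,120]]'; python3 -c "
from h import *
go(2,-83,66)"
```

```text
t: 4.78
tool_pos: [552.9, -75.7, 64.5]
tcp_rot: [1.774, 2.593, 0.0]
contact_force: [1.4, -2.8, -1.0]
opening: 0.527
grasp_force: 1.6
t: 5.2
tool_pos: [548.6, -64.7, 64.5]
tcp_rot: [1.774, 2.593, -0.0]
contact_force: [0.9, -2.6, -1.3]
opening: 0.529
grasp_force: 1.7
t 5.2 bed [  2.  -96.   64.5] F [-0.1 -2.8 -1.3] turn [0.    0.    0.001] cm [ 1.3  -0.   -0.15] op 0.53
```

Next I go slower, in short calls, and watch for the force to rise.

```bash
python3 -m crank '[[0,0,0,0.2,0,0,120],[0,0,0,0.4,0,0,120],[0,0,0,0.6,0,0,120],[0,0,0,0.8,0,0,120]]'; python3 -m crank '[[0,0,0,0.2,0,0,120],[0,0,0,0.4,0,0,120]]'; python3 -c "
from h import *
go(2,-83,66)"
```

```text
t: 5.53
tool_pos: [545.6, -57.2, 64.5]
tcp_rot: [1.774, 2.593, -0.0]
contact_force: [0.7, -3.4, -1.4]
opening: 0.53
grasp_force: 1.7
t: 5.7
tool_pos: [544.1, -53.1, 64.5]
tcp_rot: [-1.773, -2.593, -0.0]
contact_force: [0.7, -3.2, -2.2]
opening: 0.528
grasp_force: 1.5
t 5.7 bed [  2.  -83.5  64.5] F [-0.5 -3.2 -2.2] turn [-0.    -0.     0.001] cm [ 0.05 -0.   -0.15] op 0.53
```

```bash
python3 -m crank '[[0,0,0,0.2,0,0,120],[0,0,0,0.4,0,0,120]]'; python3 -c "
from h import *
go(2,-83,66)"
```

```text
t: 5.87
tool_pos: [542.8, -49.9, 64.5]
tcp_rot: [1.773, 2.593, -0.0]
contact_force: [2.3, -8.5, -0.3]
opening: 0.53
grasp_force: 5.8
t 5.8667 bed [  2.  -80.   64.5] F [-1.  -8.8 -0.3] turn [-0.     0.     0.001] cm [-0.3   0.   -0.15] op 0.53
```

```bash
python3 -m crank '[[0,0,0,0.05,0,0,120],[0,0,0,0.05,0,0,120]]'
python3 - <<'E'
from h import *
go(2,-83,66)
s=take('wrist','w2'); sc=take('scene','scene2')
i=sc['image'][170:320,190:390]; j=cv2.resize(i,None,fx=3,fy=3,interpolation=cv2.INTER_CUBIC)
cv2.imwrite('pics/m2.png',cv2.resize(np.vstack([cv2.resize(s['image'],(600,375)),j])[:, :],(480,660)) if 0 else j)
# height of the board's top from the wrist depth
T=np.linalg.inv(s['world_to_cam']);K=s['mtx'];v,u=np.mgrid[0:400:4,0:640:4];d=s['depth'][::4,::4]
P=(T@np.stack([(u-K[0,2])/K[0,0]*d,(v-K[1,2])/K[1,1]*d,d,d*0+1]).reshape(4,-1))[:3].T
Q=(P-O)@B
for n,a in dict(back=(-20,50,-50,-30),front=(-20,50,20,50),cleat=(-30,50,-74,-62),wall=(-67,-63,-60,60)).items():
  m=(Q[:,0]>a[0])&(Q[:,0]<a[1])&(Q[:,1]>a[2])&(Q[:,1]<a[3])&(d.ravel()>0)&(Q[:,2]<90);print(n,m.sum(),np.median(Q[m,2]) if m.any() else 0)
E
```

```text
t: 6.03
tool_pos: [542.8, -50.0, 64.5]
tcp_rot: [1.774, 2.592, -0.001]
contact_force: [2.1, -5.4, -0.5]
opening: 0.526
grasp_force: 2.4
t 6.0333 bed [  1.9 -80.1  64.5] F [-0.  -5.8 -0.5] turn [-0.     0.001  0.001] cm [-0.29  0.01 -0.15] op 0.53
back 210 47.99716560891193
front 437 47.965443209413905
cleat 142 70.14567598345329
wall 75 44.03509298251723
```

View pics/w2.png

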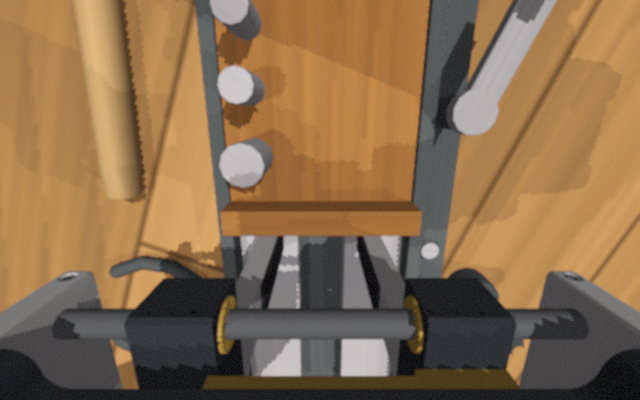

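The view shows the board down in its notches: its top is at 48 mm, its cleat at 70 mm and the front is level with the back. The keeper pivot is at about (475,112), with the bar pointing up and right. I back off and rise.

```bash
python3 -m crank '[[0,0,0,-1,0,0,120],[0,0,0,-2.5,0,0,120],[0,0,0,-3,0,-3,120],[0,0,0,-3,0,-7,255],[0,0,0,-3,0,-10,255]]'
python3 - <<'E'
from h import *
s=dict(np.load('pics/w2.npz'))
print('pivot',(B.T@(px(s,475,108,60)-O)).round(1))
s=take('top','top3')
i=s['image'][112:232,255:415]
cv2.imwrite('pics/c3.png',cv2.resize(i,None,fx=5,fy=5,interpolation=cv2.INTER_CUBIC))
go(130,62,165,-110);print(env.read_state()['joint_positions'].round(2))
E
```

```text
t: 6.55
tool_pos: [553.4, -76.5, 166.1]
tcp_rot: [-1.772, -2.592, -0.002]
contact_force: [0.1, 0.1, -0.2]
opening: 0.423
grasp_force: 0.0
pivot [89.2  4.1 60. ]
t 6.6 bed [   5.8 -109.7  171.6] F [ 1.5 -1.4  2.9] turn [ 0.008 -0.007  1.921] cm [17.15 12.45  0.73] op 0.38
[ 0.34  0.58 -0.38  1.82  0.29  0.79  0.18]
```

View pics/c3.png

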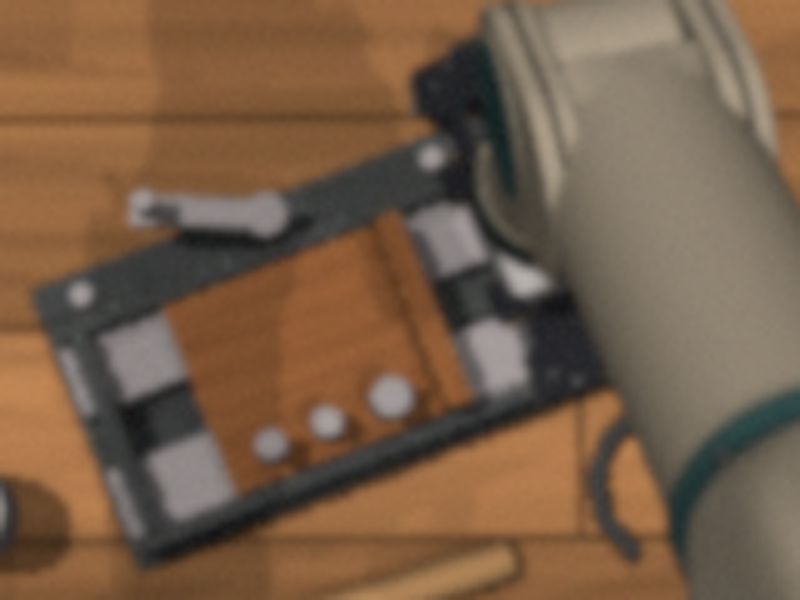

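The board is seated and the keeper has not moved: its peg is at about (147,206) in the crop. I carry the closed fingers to the far side of the peg, high up, turning on the way.

```bash
python3 -m crank '[[0,0,1.92,16.5,13.3,0,255],[0,0,1.92,16.5,13.3,0,255],[0,0,1.92,16.5,13.3,0,255],[0,0,1.92,16.5,13.3,0,255],[0,0,1.92,16.5,13.3,0,255]]'
python3 - <<'E'
from h import *
go(139,55,165,-110);print(env.read_state()['joint_positions'].round(2))
E
```

```text
t: 7.02
tool_pos: [616.2, 124.2, 164.3]
tcp_rot: [-2.489, -1.914, -0.0]
contact_force: [1.2, -1.1, -0.6]
opening: 0.028
grasp_force: 0.0
t 7.0167 bed [133.3  55.7 164.3] F [ 0.7 -1.5 -0.6] turn [-0.002 -0.     1.29 ] cm [ 0.27  0.5  -0.07] op 0.03
[-0.13  0.66 -0.18  1.63  0.15  0.86 -0.63]
```

```bash
python3 -m crank '[[0,0,1.29,0.3,0.5,0,255],[0,0,1.29,0.3,0.5,0,255],[0,0,1.29,0.3,0.5,0,255],[0,0,1.29,0.3,0.5,0,255],[0,0,1.29,0.3,0.5,0,255]]';python3 -c "
from h import *
go(139,55,165,-110)"
```

```text
t: 7.43
tool_pos: [621.3, 124.2, 163.9]
tcp_rot: [-2.956, -1.057, 0.002]
contact_force: [0.8, 0.6, 0.2]
opening: 0.006
grasp_force: 0.0
t 7.4333 bed [138.2  53.9 163.9] F [1.  0.3 0.2] turn [-0.002  0.001  0.666] cm [ 0.11 -0.07 -0.11] op 0.01
```

```bash
python3 -m crank '[[0,0,0.67,0.1,-0.1,0,255],[0,0,0.67,0.1,-0.1,0,255],[0,0,0.67,0.1,-0.1,0,255],[0,0,0.67,0.1,-0.1,0,255],[0,0,0.67,0.1,-0.1,0,255]]';python3 -c "
from h import *
go(139,55,84,-110);print(env.read_state()['joint_positions'].round(2))
s=take('wrist','w3')"
```

```text
t: 7.85
tool_pos: [621.5, 125.6, 163.9]
tcp_rot: [-3.138, -0.097, 0.002]
contact_force: [0.4, 0.6, -1.0]
opening: 0.005
grasp_force: 0.0
t 7.85 bed [138.8  55.1 163.9] F [ 0.6  0.4 -1. ] turn [-0.002  0.002  0.041] cm [0.04 0.02 7.99] op 0.01
[-0.34  0.67  0.17  1.62 -0.14  0.86 -1.63]
```

View pics/w3.png

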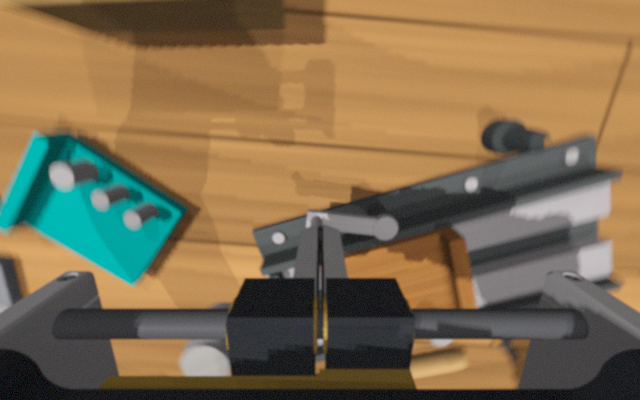

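The wrist view shows the peg's top at about (318,218), just past the closed tips, with the pivot at (381,228) and the bar lying to its left. I check the peg's position.

```bash
python3 -c "
from h import *
s=dict(np.load('pics/w3.npz'))
for a in ((318,217,94),(381,228,60)):
  p=px(s,*a);print(p.round(0),(B.T@(p-O)).round(1))
W=s['world_to_cam'];K=s['mtx']
for z in (149,70):
  q=W@[621.5,125.6,z,1];print((K@q[:3]/q[2]).round(0))"
```

```text
[614. 127.  94.] [132.5  59.3  94. ]
[593.  63.  60.] [89.8  6.5 60. ]
[320. 236.   1.]
[320. 201.   1.]
```

```bash
python3 -c "
from h import *
s=dict(np.load('pics/w3.npz'))
a=cv2.resize(s['image'][185:260,270:400],None,fx=6,fy=6,interpolation=cv2.INTER_CUBIC)
cv2.imwrite('pics/c4.png',a)
for v in range(206,226,3):print(v,[int((px(s,u,v))[2]) for u in range(300,392,6)])"
```

```text
206 [0, 0, -1, 0, 0, 0, 3, 10, 9, 9, 9, 10, 18, 24, 10, 11]
209 [0, 0, 0, 0, 2, 6, 10, 9, 11, 9, 9, 9, 26, 34, 31, 9]
212 [0, 0, 60, 57, 56, 53, 53, 9, 9, 9, 10, 9, 32, 42, 44, 10]
215 [0, 2, 61, 60, 60, 61, 60, 59, 58, 56, 55, 53, 37, 53, 58, 55]
218 [8, 10, 63, 66, 60, 60, 60, 59, 60, 60, 60, 59, 60, 59, 60, 61]
221 [8, 9, 72, 72, 60, 60, 61, 61, 61, 61, 60, 60, 60, 61, 328, 60]
224 [9, 60, 79, 81, 59, 61, 60, 59, 60, 60, 60, 60, 61, 60, 60, 61]
```

View pics/c4.png

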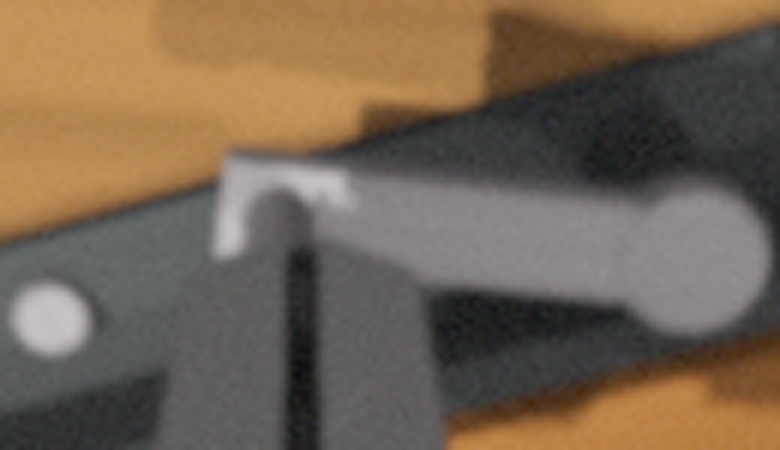

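```bash
python3 -c "
from h import *
s=dict(np.load('pics/w3.npz'))
for a in ((316.3,217,60),(308,211,60),(306,228,60),(386,228,60)):
  p=px(s,*a);print(p.round(0),(B.T@(p-O)).round(1))
go(139,55,84,-110)"
```

```text
[601. 128.  60.] [120.9  65.1  60. ]
[607. 137.  60.] [129.5  71.   60. ]
[589. 138.  60.] [112.8  78.6  60. ]
[594.  57.  60.] [88.3  1.6 60. ]
t 7.9 bed [138.8  55.2 163.9] F [-0.1 -0.3  0.3] turn [-0.001  0.002  0.036] cm [0.04 0.02 7.99] op 0.01
```

```bash
cat >> h.py <<'E'
def orb():
    st=env.read_state();p=st['tool_pos'];M=R.from_rotvec(st['tcp_rot']).as_matrix()
    f=np.arctan2(M[1,0],M[0,0]); q=M.T@(p-np.array([594,57,84]))  # ideal: x 14, y -70, z 0
    print('t',round(st['t'],2),'phi',round(f,3),'local',q.round(1),'F local',(M.T@st['contact_force']).round(1))
E
python3 -m crank '[[0,0,0.04,0,0,3,255],[0,0,0.04,0,0,6,255],[0,0,0.04,0,0,8,255],[0,0,0.04,0,0,8,255],[0,0,0.04,0,0,8,255]]'; python3 -c "
from h import *
orb()"
```

```text
t: 8.32
tool_pos: [621.2, 124.8, 83.5]
tcp_rot: [-3.141, -0.045, 0.005]
contact_force: [-0.8, -0.8, 0.2]
opening: 0.005
grasp_force: 0.0
t 8.32 phi 0.029 local [ 29.1 -67.    0.5] F local [-0.8  0.8 -0.2]
```

```bash
python3 -m crank '[[0,0,0,-0.4,0,0,255],[0,0,0,-0.7,-0.1,0,255],[0,0,0,-1.0,-0.2,0,255],[0,0,0,-1.2,-0.2,0,255],[0,0,0,-1.4,-0.2,0,255]]'; python3 -m crank '[[0,0,-0.06,-0.42,-0.07,0,255],[0,0,-0.12,-0.85,-0.12,0,255],[0,0,-0.18,-1.28,-0.14,0,255],[0,0,-0.24,-1.70,-0.13,0,255],[0,0,-0.3,-2.13,-0.1,0,255]]'; python3 -c "
from h import *
orb()"
```

```text
t: 8.73
tool_pos: [608.8, 126.5, 85.6]
tcp_rot: [-3.14, -0.043, -0.004]
contact_force: [0.0, 0.0, 0.3]
opening: 0.005
grasp_force: 0.4
t: 9.15
tool_pos: [587.2, 126.8, 85.1]
tcp_rot: [-3.098, -0.516, -0.003]
contact_force: [0.8, 0.4, 1.5]
opening: 0.005
grasp_force: 0.4
t 9.15 phi 0.33 local [ 16.2 -68.3  -1.1] F local [ 0.9 -0.2 -1.5]
```

```bash
python3 -m crank '[[0,0,-0.06,-0.42,-0.07,0,255],[0,0,-0.12,-0.85,-0.12,0,255],[0,0,-0.18,-1.28,-0.14,0,255],[0,0,-0.24,-1.70,-0.13,0,255],[0,0,-0.3,-2.13,-0.1,0,255]]'; python3 -c "
from h import *
orb()"; python3 -m crank '[[0,0,-0.06,-0.42,-0.07,0,255],[0,0,-0.12,-0.85,-0.12,0,255],[0,0,-0.18,-1.28,-0.14,0,255],[0,0,-0.24,-1.70,-0.13,0,255],[0,0,-0.3,-2.13,-0.1,0,255]]'; python3 -c "
from h import *
orb()"
```

```text
t: 9.57
tool_pos: [566.6, 120.9, 85.1]
tcp_rot: [-2.987, -0.974, -0.002]
contact_force: [-0.3, 0.2, 0.2]
opening: 0.004
grasp_force: 0.4
t 9.57 phi 0.63 local [ 15.5 -67.8  -1.1] F local [-0.1 -0.3 -0.2]
t: 9.98
tool_pos: [548.7, 109.1, 85.1]
tcp_rot: [2.808, 1.409, 0.002]
contact_force: [1.0, 1.4, 0.8]
opening: 0.005
grasp_force: 0.4
t 9.98 phi 0.93 local [ 14.8 -67.5  -1.1] F local [ 1.7  0.  -0.8]
```

```bash
python3 -m crank '[[0,0,-0.06,-0.42,-0.07,0,255],[0,0,-0.12,-0.85,-0.12,0,255],[0,0,-0.18,-1.28,-0.14,0,255],[0,0,-0.24,-1.70,-0.13,0,255],[0,0,-0.3,-2.13,-0.1,0,255]]'; python3 -c "
from h import *
orb()"; python3 -m crank '[[0,0,-0.06,-0.42,-0.07,0,255],[0,0,-0.12,-0.85,-0.12,0,255],[0,0,-0.18,-1.28,-0.14,0,255],[0,0,-0.24,-1.70,-0.13,0,255],[0,0,-0.3,-2.13,-0.1,0,255]]'; python3 -c "
from h import *
orb();take('wrist','w4');take('top','t4')"
```

```text
t: 10.4
tool_pos: [535.3, 92.5, 85.0]
tcp_rot: [2.565, 1.812, 0.002]
contact_force: [0.7, 0.9, -0.0]
opening: 0.004
grasp_force: 0.4
t 10.4 phi 1.23 local [ 13.9 -67.2  -1.1] F local [1.1 0.3 0. ]
t: 10.82
tool_pos: [527.3, 72.8, 85.0]
tcp_rot: [2.265, 2.175, 0.002]
contact_force: [-0.3, 0.5, 0.8]
opening: 0.006
grasp_force: 0.4
t 10.82 phi 1.53 local [ 13.1 -67.3  -1.1] F local [ 0.5 -0.3 -0.8]
```

View pics/w4.png

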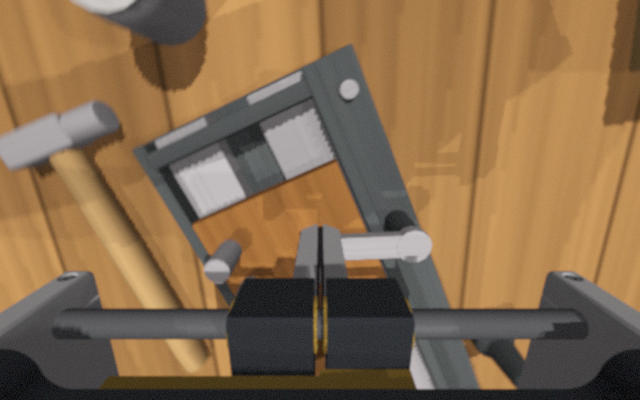

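The wrist view shows the fingertips still behind the peg. The bar runs from the pivot (414,244) to the tips at about (345,247), nearly across. I measure its angle.

```bash
cat >> h.py <<'E'
def keeper(s):
    T=np.linalg.inv(s['world_to_cam']);K=s['mtx'];v,u=np.mgrid[0:400,0:640];d=s['depth']
    P=(T@np.stack([(u-K[0,2])/K[0,0]*d,(v-K[1,2])/K[1,1]*d,d,d*0+1]).reshape(4,-1))[:3].T
    q=P-[594,57,0];r=np.hypot(q[:,0],q[:,1])
    m=(abs(P[:,2]-60)<1.5)&(r>15)&(r<60);Q=P[m][:,:2];c=Q.mean(0)
    e=np.linalg.svd(Q-c,full_matrices=0)[2][0];e=e if e@(c-[594,57])>0 else -e
    print('n',m.sum(),'bar centre',c.round(1),'theta pca',np.arctan2(-e[0],e[1])-A,'theta centre',np.arctan2(-(c[0]-594),c[1]-57)-A)
E
python3 -c "
from h import *
keeper(dict(np.load('pics/w4.npz')));keeper(dict(np.load('pics/w3.npz')));s=take('wrist','w5');orb()"
```

```text
n 1142 bar centre [561.2  58.5] theta pca 1.1930254630554493 theta centre 1.1564894210920664
n 700 bar centre [596.6  92.9] theta pca -0.44556293131615293 theta centre -0.441059562094018
t 10.97 phi 1.525 local [ 12.1 -67.8  -0.8] F local [-0.6 -0.2  0.2]
```

```bash
python3 -m crank '[[0,0,-0.06,-0.42,-0.07,0,255],[0,0,-0.12,-0.85,-0.12,0,255],[0,0,-0.18,-1.28,-0.14,0,255],[0,0,-0.24,-1.70,-0.13,0,255],[0,0,-0.3,-2.13,-0.1,0,255]]'; python3 -c "
from h import *
orb();s=take('wrist','w6');keeper(s)
s=dict(np.load('pics/top1.npz'))
T=np.linalg.inv(s['world_to_cam']);K=s['mtx'];v,u=np.mgrid[0:400,0:640];d=s['depth']
P=(T@np.stack([(u-K[0,2])/K[0,0]*d,(v-K[1,2])/K[1,1]*d,d,d*0+1]).reshape(4,-1))[:3].T
m=(abs(P[:,2]-44)<2)&(abs(P[:,0]-540)<170)&(abs(P[:,1]+15)<220)
Q=(P-O)@B;L=m&(Q[:,0]<-55)&(Q[:,0]>-75)
for k in(L,m&(Q[:,0]>62)&(Q[:,0]<115)):
  print(k.sum(),'slope',np.polyfit(Q[k,1],Q[k,0],1))
print(cv2.minAreaRect(P[m][:,:2].astype(np.float32)))
"
```

```text
t: 11.38
tool_pos: [525.2, 52.0, 84.8]
tcp_rot: [1.917, 2.488, 0.001]
contact_force: [-0.5, 1.0, 0.3]
opening: 0.005
grasp_force: 0.4
t 11.38 phi 1.829 local [ 12.7 -67.8  -0.8] F local [ 1.1 -0.2 -0.3]
n 1155 bar centre [562.   48.7] theta pca 1.4992802765870366 theta centre 1.456029144742332
226 slope [ 1.04895955e-03 -6.45137806e+01]
219 slope [-5.01684230e-04  6.88908237e+01]
((558.38916015625, -9.339019775390625), (202.0235137939453, 387.2322692871094), 21.16031265258789)
```

```bash
python3 -m crank '[[0,0,-0.03,-0.21,-0.03,0,255],[0,0,-0.06,-0.42,-0.07,0,255],[0,0,-0.09,-0.63,-0.09,0,255],[0,0,-0.09,-0.63,-0.09,0,255]]'; python3 -c "
from h import *
orb();s=take('wrist','w7');keeper(s)"
```

```text
t: 11.77
tool_pos: [525.6, 45.1, 84.5]
tcp_rot: [-1.808, -2.569, 0.0]
contact_force: [0.3, -0.1, -0.2]
opening: 0.007
grasp_force: 0.0
t 11.77 phi 1.915 local [ 11.8 -68.4  -0.5] F local [-0.2  0.3  0.2]
n 1184 bar centre [562.8  45.4] theta pca 1.5915051040487826 theta centre 1.5567307443994505
```

```bash
python3 -m crank '[[0,0,0,0.5,0,0,255],[0,0,0,1.5,0,0,255],[0,0,0,2,0,-2,255],[0,0,0,2,0,-6,255],[0,0,0,2,0,-10,255]]'; python3 -m crank '[[0,0,0,-3,-8,-3,255],[0,0,0,-7,-12,-3,255],[0,0,0,-11,-15,-3,255],[0,0,0,-15,-18,-3,255],[0,0,0,-15,-18,-3,255]]'; python3 -c "
from h import *
orb();s=take('top','t7')
i=s['image'][112:232,255:415]
cv2.imwrite('pics/c7.png',cv2.resize(i,None,fx=5,fy=5,interpolation=cv2.INTER_CUBIC));keeper(s);go(0,0,100)"
```

```text
t: 12.23
tool_pos: [516.8, 65.7, 184.6]
tcp_rot: [-1.801, -2.569, 0.003]
contact_force: [0.8, -0.6, -0.2]
opening: 0.003
grasp_force: 0.0
t: 12.65
tool_pos: [412.0, -108.4, 213.4]
tcp_rot: [1.803, 2.571, 0.0]
contact_force: [1.4, -1.0, 0.5]
opening: 0.005
grasp_force: 0.0
t 12.65 phi 1.918 local [ -93.6 -227.4 -129.5] F local [-1.4  0.9 -0.5]
n 41 bar centre [560.   43.8] theta pca 1.5965869519484275 theta centre 1.5712228852803696
t 12.7 bed [-148.8  -94.3  212.8] F [-5.5 -3.9 -0.9] turn [-0.006  0.003 -0.035] cm [ 9.99 14.61 11.15] op 0.0
```

View pics/c7.png

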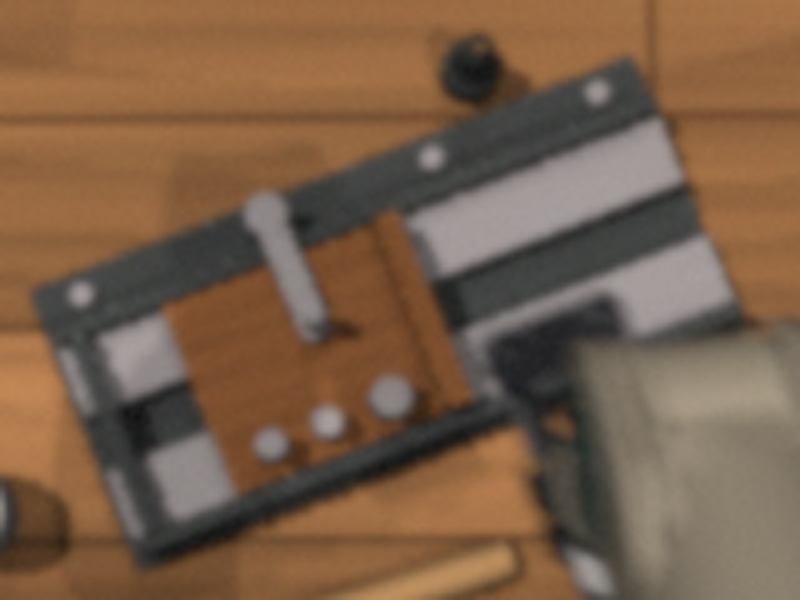

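The crop shows the board seated and the keeper straight across it, from (268,212) to (315,330). The hand is clear at 213 mm height. I let it settle and hand in.

```bash
python3 -m crank '[[0,0,0,0,0,0,255],[0,0,0,0,0,0,255],[0,0,0,0,0,0,255]]'; python3 -c "
from h import *
print(job.hand_in())"
```

```text
t: 12.95
tool_pos: [413.8, -106.5, 213.0]
tcp_rot: [1.803, 2.572, 0.002]
contact_force: [-0.2, -0.9, 0.6]
opening: 0.006
grasp_force: 0.0
the job is handed in; nothing more can be done
None
```

I handed the job in at about 13 s: the board lies flat in its notches, the keeper is straight across it at about 1.57 rad by my measurement, and the hand is clear; the judge's result was not shown.

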